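Dispense a foil drip tray onto the grill-side turntable

TASK

First turn the turntable by its rim posts until the green mat faces the front, in line with the yellow pointer on its base. Then pull the top foil tray, and only that one, out of the front of the spring-loaded dispenser so that the next tray pops up into its place, and put it down gently, without dropping it, squarely on the green mat, with the mat still facing the pointer. Leave the other things on the shelf where they are.

Things in the scene. Friction and masses are not known exactly. Their poses are not given: they have to be found in the camera images.
- dispenser: Grey fixed spring-lift tray dispenser, left or right on the shelf; base 150 (x) x 100 (y) mm, 128 mm high. Origin: centre of its underside; x to its closed back, -x to its open front, z up. Holds 4 stacked trays, long side along x, centred on its z axis. Its spring platform pushes the stack up with about 3 N net (it sinks if pressed) and lifts it 18 mm once the top tray is out, 110 mm or more.
- lips (a point): Midway between the dispenser's two red lips, at their underside, 123 mm above the shelf. Lips and side walls run only over the rear, dispenser x = +5 to +57 mm, and cover the outer 6 mm of the rim each side: the top tray is free to lift only after being pulled 55 mm or more to dispenser -x. From x = -55 to +5 mm the trays' sides are open for the fingers.
- stop (a point): Top centre of the strip (36 mm wide, 4 thick) at the dispenser's front, 102 mm above the shelf: it holds back the lower trays; the top tray slides out over it.
- tray_1: The top tray, the one to take: open silver foil tray 110 (x) x 60 (y) x 18 mm high, about 60 g, stiff upright sides 5 mm thick, floor 3 mm. Origin: centre of its underside (105 mm above the shelf at the start); z up. Grip it across the 60 mm width, on its front part. Its sides are flush with the next tray's: fingertips more than 18 mm below its rim would grip both.
- tray_2: The next tray, same shape, 18 mm below tray_1; it must rise into the top place and stay in the dispenser. Origin: centre of its underside, 105 mm above the shelf once in the top place.
- turntable (a joint): Angle of the turntable, rad, growing anticlockwise seen from above; 0 when the green mat faces the front, in line with the yellow pointer. Starts between 0.6 and 1.5. It turns freely with light friction (about 0.06 N m) and stays where it is left.
- turntable_base: Fixed black base of the turntable with a yellow pointer block (30 mm high) 147 to 177 mm from the axis to its -x. Origin: on the turning axis at shelf level; z up. The wooden disc on it: radius 140 mm, top 36 mm above the shelf, with two fixed closed sauce tubs, white and orange (radius 34, 38 mm high, 75 mm from the axis, 120 degrees either side of the mat).
- hub (a point): Point on the turning axis at the disc's top, 36 mm above the shelf; turns with the disc.
- mat (a point): Centre of the green mat on the disc's top (the mat is flat, 124 x 74 mm, 36 mm above the shelf), 74 mm from the axis. Its x axis points from the mat to the turning axis, along the mat's long side; a tray goes on with its long side along it.
- post_a (a point): Centre of the top of an upright round steel rim post, 16 mm in diameter, 40 mm high (top 76 mm above the shelf), 124 mm from the axis, for turning the disc by pushing or pinching; 60 degrees anticlockwise from the mat.
- post_b (a point): The same, 60 degrees clockwise from the mat.
- post_c (a point): The same, opposite the mat.
- glass_dish: Bystander: square glass dish with a blue clip-on lid, 126 x 126 x 60 mm. Origin: centre of its underside.
- drip_cup: Bystander: stainless drip cup, 72 mm wide, 65 mm high. Origin: centre of its underside.
- scraper: Bystander: wooden scraper paddle lying flat, 285 x 80 x 12 mm, blade towards its +x. Origin: on its underside, in the handle.
- tong_clip: Bystander: green plastic tong clip, a U 54 x 30 x 24 mm. Origin: centre of its underside.
There are look-alikes about, which are no part of the job. What is shaped like the tray_1 but blue or turquoise is not meant.

How it is judged:
By the outcome, as a careful person would: the job done as asked, in the order asked, and still so for the second after the job is handed in, with the robot touching nothing.
It also fails if it takes over 61 s, if anything falls off the work surface, if the arm or the gripper's body presses on something with over 40 N, if the wrist force passes 120 N, or if a joint passes its speed limit or range.

ROBOT

A 6-joint arm with a two-finger parallel gripper is mounted at the origin on the work surface. World frame = base frame: x ahead of the robot, y to its left, z up, the work surface at z = 0. Lengths are in m, angles in rad, forces in N, time in s.
With the tool pointing down it reaches from about 0.375 to 0.9 m from the base axis. Payload 3.1 kg.
Tool frame: the origin (TCP) lies between the finger pads; the fingertips stand 22 mm ahead of it and the grasp point (between the pads) lies 3 mm ahead of it; z points along the fingers, y is the direction in which the jaws open and shut (so a half turn about z gives the same grasp; the last joint's range is limited). The gripper opens to 87 mm and grips with 3 to 60 N. Pads are 19 mm wide; open, the fingers measure 117 mm over their backs; the gripper's body (75 mm by 190 mm) begins 51 mm behind the grasp point.
Start: joints at [-0.178, 0.527, 1.433, -0, 1.181, -0.178], TCP at [0.625, 0, 0.245] pointing down, gripper open.
Joint ranges: [-3.08, 3.08], [-0.75, 2.2], [0.22, 2.44], [-1.43, 4.57], [0, 2.65], [-2.85, 2.85]. Speed limits (rad/s): [2.79, 2.79, 3.14, 3.14, 3.14, 3.14].

INTERFACE

Orientations are given as a unit quaternion [w, x, y, z].
In Python, from workcell import r gives the robot as it stands. The module is installed in compiled form; this text tells all that it offers.
- The arm moves only by the tool jog_arm, never from a script. Its argument "moves" is a list of rows, each an object with "twist": the turn, a rotation vector about the world's x, y, z in degrees, a list of three; "linear": the shift along the world's x, y, z in mm, a list of three; "grip": the opening, from 0 (shut) to 1 (fully open). In form: [{"twist": [ax, ay, az], "linear": [tx, ty, tz], "grip": grip}, ...]. A call has exactly 8 rows; each row is the pose to reach, as a shift and turn from the pose measured when the call began; what a row does not reach only later rows make up. A row lasts 1/12 s, in which the tool goes at most 41.7 mm and 7.16 degrees, less where a joint would pass 70% of its speed; a pose out of reach is approached as far as the arm can. A call with a gripper value outside its range is refused whole. The fingers move at their own pace and stop on an object; "squeeze" is the grip in N (left out, the last holds). Time passes only in rows, so rows that repeat a pose let the fingers close, or fill a call up. It gives the time, the measured TCP pose, the force and the opening at its end, in the units of the state.
- r.get_obs(): the state, without advancing time (a new reading comes with each control period).
- r.camera(name): name is "scene" or "side" or "wrist"; returns a dict with "img" (384x512x3 uint8, red, green, blue), "intrinsics" (3x3 intrinsics, pixels), "R" (3x3) and "t" (3): a world point X has camera coordinates R X + t. Camera axes: x right, y down, z forward; pixel columns grow to the right and rows downward; lengths in m; the calibration is good to about 2 mm. A picture is of the moment at which its call begins. There is no depth.
- r.finish_job(): hands the job in, once; it reports no verdict.
Trained networks look in a picture, given as the dict that the camera call returned (one of the last four; its "shot" number tells which), for a name from the list of things; names that differ only in an ending like _2 or _b are one class to them, and where a whole thing is asked for, a point or a joint stands for the part that bears it (a point fixed in the world has none). Each returns a list of dicts, best first, with "conf" (0 to 1); they miss things now and then, are a little off and sometimes report something else, mostly with a low value. They report only what shows in the picture. A call takes as long as a camera call. They do not tell look-alikes from the thing itself.
- r.look_for(picture, thing): "position" ([column, row] in pixels, amid what is visible of it).
- r.pinpoint(picture, thing): "position" ([column, row] in pixels: a listed point, or the origin of a listed thing).
The state is a dict: "t": time; "q": joint angles; "qd": joint speeds; "joint_torque": joint torques, N m; "position": TCP position; "tool_rot": TCP orientation; "ft_force": force on the tool from outside, world axes, zero at the start; "ft_torque": the same for the moment, N m; "width": finger opening in m.
Only numpy, scipy, OpenCV 4.12 (cv2) and the standard library are available. Lean on these libraries where they do the work, as an engineer would, in place of code of your own. Each camera call takes 0.05 s, during which the arm holds its last target.

## Working session

There is one attempt and no reset: what is moved stays moved. The work goes in short steps, Python scripts to look and compute and a tool call to move; the robot and the scene stay as the last step left them, time stands still between calls to the robot, and variables do not carry over. Pictures are saved under pics/ and viewed, and the job is handed in when it is done.

Besides the shell and the picture viewer there is one more tool, called after ">>>" by a JSON object that holds its "method" and its "body", one argument or row to a line. jog_arm: Moves the arm, as the interface text tells. Its arguments: {"type":"object","properties":{"moves":{"type":"array","items":{"type":"object","properties":{"twist":{"type":"array","items":{"type":"number"}},"linear":{"type":"array","items":{"type":"number"}},"grip":{"type":"number"}}}},"squeeze":{"type":"number"}},"required":["moves"]}

```bash
mkdir -p pics; cat > h.py <<'E'
import numpy as np, cv2
from workcell import r
def snap(n,tag):
    p=r.camera(n); cv2.imwrite(f'pics/{tag}.png',p['img'][:,:,::-1]); return p
def ray(p,uv):
    K,R,t=map(np.array,(p['intrinsics'],p['R'],p['t']))
    d=R.T@np.linalg.solve(K,np.array([uv[0],uv[1],1.])); return -R.T@t,d
def atz(p,uv,z):
    o,d=ray(p,uv); return o+d*(z-o[2])/d[2]
def proj(p,X):
    K,R,t=map(np.array,(p['intrinsics'],p['R'],p['t'])); c=K@(R@np.array(X)+t); return c[:2]/c[2]
E
python3 - <<'E'
from h import *
np.set_printoptions(precision=4,suppress=True)
H=dict(lips=.123,stop=.102,tray_1=.105,hub=.036,mat=.036,post_a=.076,turntable_base=0,dispenser=0,glass_dish=0,drip_cup=0,scraper=0,tong_clip=0)
for n in('scene','side'):
    p=snap(n,n+'0'); print(n,'cam',-np.array(p['R']).T@p['t'])
    for k,z in H.items():
        for d in r.pinpoint(p,k)[:4]: print(k,round(d['conf'],2),np.round(d['position']),atz(p,d['position'],z)[:2])
print(r.get_obs())
E
```

```text
scene cam [1.322  0.5617 0.7003]
lips 0.77 [220. 165.] [ 0.5511 -0.2087]
stop 0.57 [219. 166.] [ 0.5289 -0.2346]
stop 0.2 [295. 224.] [0.6312 0.1183]
tray_1 0.91 [191. 178.] [ 0.6386 -0.2428]
tray_1 0.86 [228. 165.] [ 0.5094 -0.2142]
tray_1 0.64 [346. 241.] [0.614  0.2488]
tray_1 0.46 [227. 172.] [ 0.5456 -0.1837]
hub 0.84 [342. 241.] [0.5362 0.204 ]
hub 0.63 [170. 224.] [ 0.7684 -0.1935]
mat 0.73 [325. 222.] [0.4912 0.1272]
post_a 0.92 [292. 226.] [0.6091 0.0962]
post_a 0.82 [361. 204.] [0.4063 0.1863]
post_a 0.75 [374. 258.] [0.5919 0.3133]
turntable_base 0.61 [340. 255.] [0.5504 0.2096]
dispenser 0.75 [230. 197.] [ 0.5231 -0.1972]
glass_dish 0.61 [219. 258.] [ 0.756  -0.0232]
glass_dish 0.33 [292. 227.] [0.5279 0.0424]
drip_cup 0.83 [428. 278.] [0.4904 0.4155]
scraper 0.64 [168. 225.] [ 0.7427 -0.2375]
tong_clip 0.48 [295. 209.] [ 0.4481 -0.0029]
side cam [0.4502 0.8896 0.9172]
lips 0.89 [262. 160.] [ 0.5412 -0.2034]
lips 0.32 [293. 240.] [0.4378 0.1169]
stop 0.78 [285. 168.] [ 0.4712 -0.1996]
tray_1 0.92 [265. 168.] [ 0.5308 -0.1925]
tray_1 0.85 [310. 168.] [ 0.3993 -0.2013]
tray
[... 521 characters left out ...]
239.] [ 0.4393 -0.0047]
scraper 0.96 [196. 180.] [ 0.7615 -0.2462]
scraper 0.64 [270. 173.] [ 0.5228 -0.3045]
tong_clip 0.75 [291. 239.] [ 0.441  -0.0045]
tong_clip 0.71 [270. 173.] [ 0.5247 -0.3027]
tong_clip 0.52 [248. 290.] [0.5432 0.1828]
{'t': 1.3, 'q': array([-0.1785,  0.5275,  1.4327,  0.    ,  1.1813, -0.1785]), 'qd': array([ 0.001 , -0.0008,  0.0011, -0.0004, -0.0008,  0.0008]), 'joint_torque': array([  0.0009, -44.0009, -17.6981,   0.0635,   0.0504,   0.    ]), 'position': array([0.625 , 0.    , 0.2446]), 'tool_rot': array([0.    , 0.7071, 0.7071, 0.    ]), 'ft_force': array([ 0.7048,  0.7628, -0.1255]), 'ft_torque': array([ 0.0064, -0.0354, -0.0348]), 'width': 0.08681910301695508}
```

View images.

View pics/scene0.png

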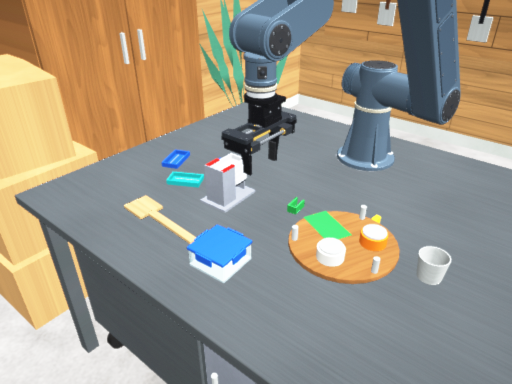

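View pics/side0.png

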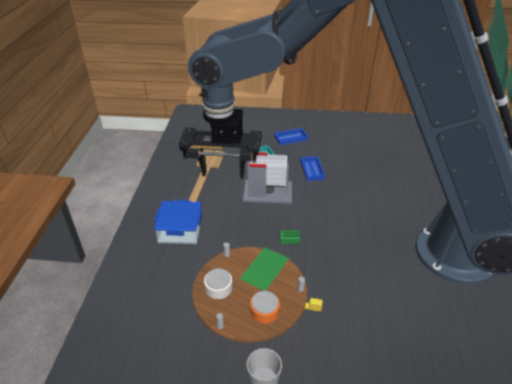

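```bash
cat >> h.py <<'E'
def tri(ps,uvs):
    A=np.zeros((3,3));b=np.zeros(3);os=[]
    for p,uv in zip(ps,uvs):
        o,d=ray(p,uv);d=d/np.linalg.norm(d);M=np.eye(3)-np.outer(d,d);A+=M;b+=M@o
    return np.linalg.solve(A,b)
E
python3 - <<'E'
from h import *
np.set_printoptions(precision=4,suppress=True)
ps=[r.camera('scene'),r.camera('side')]
uv=[]
for p in ps:
    h=cv2.cvtColor(p['img'],cv2.COLOR_RGB2HSV)
    m=cv2.inRange(h,(22,150,120),(32,255,255))
    n,l,s,c=cv2.connectedComponentsWithStats(m)
    for i in range(1,n):
        if s[i,4]>8: print(p['shot'],s[i],c[i],atz(p,c[i],.018))
    g=cv2.inRange(h,(50,150,80),(75,255,255))
    n,l,s,c=cv2.connectedComponentsWithStats(g)
    for i in range(1,n):
        if s[i,4]>30: print('green',s[i],c[i],atz(p,c[i],.036))
print(tri(ps,[(292,226),(225,245)]),tri(ps,[(361,204),(301,277)]),tri(ps,[(374,258),(219,315)]))
print(tri(ps,[(220,165),(262,160)]),tri(ps,[(228,165),(265,168)]))
for i,(p,b) in enumerate(zip(ps,[(140,120,140,110),(220,120,140,100)])):
    x,y,w,hh=b
    c=cv2.resize(p['img'][y:y+hh,x:x+w],None,fx=5,fy=5,interpolation=cv2.INTER_CUBIC); cv2.imwrite(f'pics/d{i}.png',c[:,:,::-1])
E
```

```text
3 [372 215   9   8  47] [376.3617 218.5319] [0.3637 0.2198 0.018 ]
3 [361 230   7   9  12] [363.3333 234.4167] [0.4545 0.2251 0.018 ]
3 [369 236  19   6  25] [378.96 239.52] [0.4484 0.2673 0.018 ]
green [288 198  16  16 157] [295.0318 206.0446] [0.4801 0.0186 0.036 ]
green [305 211  45  27 621] [326.6506 225.2174] [0.503  0.1383 0.036 ]
4 [305 298  17  13 159] [313.8742 304.3899] [0.379  0.2232 0.018 ]
green [282 232  16   5  42] [289.7381 233.381 ] [0.4462 0.0085 0.036 ]
green [261 250  12   9  32] [266.9375 254.4688] [0.5021 0.0918 0.036 ]
green [274 255  12   9  33] [279.8182 258.7879] [0.4679 0.1033 0.036 ]
[0.6095 0.0988 0.0724] [0.4137 0.1899 0.0783] [0.5906 0.313  0.0733]
[ 0.5427 -0.2154  0.1168] [ 0.531  -0.1897  0.1144]
```

View pics/d0.png

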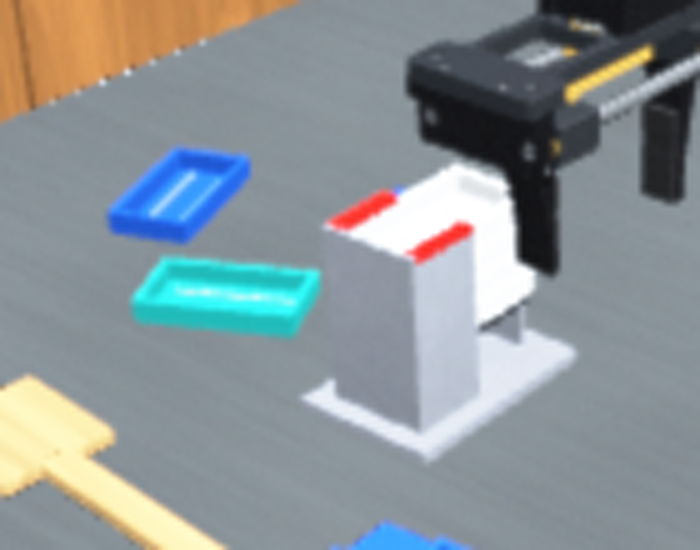

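View pics/d1.png

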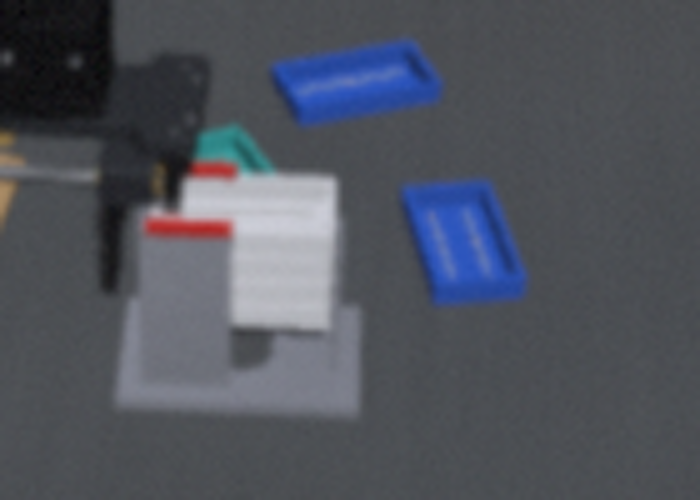

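>>> {"method": "jog_arm", "body": {
  "moves": [
    {"twist": [0, 0, 6], "linear": [-3, 16, -10], "grip": 1},
    {"twist": [0, 0, 12], "linear": [-5, 33, -25], "grip": 1},
    {"twist": [0, 0, 18], "linear": [-8, 50, -40], "grip": 1},
    {"twist": [0, 0, 24], "linear": [-10, 66, -55], "grip": 1},
    {"twist": [0, 0, 30], "linear": [-12, 83, -75], "grip": 1},
    {"twist": [0, 0, 36], "linear": [-15, 99, -90], "grip": 1},
    {"twist": [0, 0, 36], "linear": [-15, 99, -90], "grip": 1},
    {"twist": [0, 0, 36], "linear": [-15, 99, -90], "grip": 1}
  ],
  "squeeze": 8
}}

```text
t: 2.07
position: [0.6094, 0.0996, 0.1538]
tool_rot: [-0.001, 0.454, 0.891, -0.001]
ft_force: [0.0, -0.3, 0.7]
width: 0.0869
```

```bash
python3 - <<'E'
from h import *
np.set_printoptions(precision=4,suppress=True)
p=snap('wrist','w1')
for d in r.pinpoint(p,'post_a')[:4]: print(round(d['conf'],2),np.round(d['position']),atz(p,d['position'],.076))
for d in r.pinpoint(p,'hub')[:4]: print(round(d['conf'],2),np.round(d['position']),atz(p,d['position'],.036))
print(r.get_obs()['position'])
p=r.camera('side')
print([atz(p,c,0)[:2] for c in ((243,201.6),(291.6,203),(291.8,181.5))])
E
```

```text
0.86 [255. 201.] [0.6074 0.1001 0.076 ]
0.76 [256.  54.] [0.5356 0.2009 0.036 ]
[0.6113 0.0981 0.1558]
[array([ 0.5953, -0.1514]), array([ 0.4458, -0.1593]), array([ 0.4492, -0.2654])]
```

View pics/w1.png

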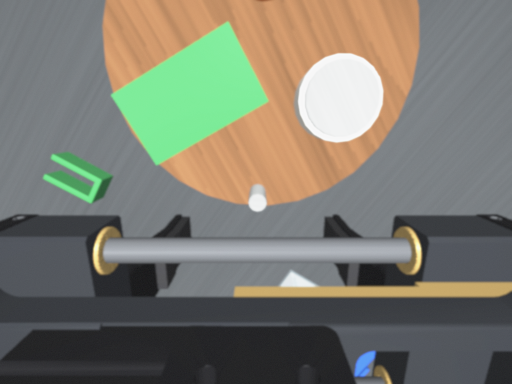

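>>> {"method": "jog_arm", "body": {
  "moves": [
    {"twist": [0, 0, 0], "linear": [-2, 1, -20], "grip": 1},
    {"twist": [0, 0, 0], "linear": [-3, 1, -45], "grip": 1},
    {"twist": [0, 0, 0], "linear": [-3, 1, -70], "grip": 1},
    {"twist": [0, 0, 0], "linear": [-3, 1, -86], "grip": 1},
    {"twist": [0, 0, 0], "linear": [-3, 1, -86], "grip": 0.12},
    {"twist": [0, 0, 0], "linear": [-3, 1, -86], "grip": 0.12},
    {"twist": [0, 0, 0], "linear": [-3, 1, -86], "grip": 0.12},
    {"twist": [0, 0, 0], "linear": [-3, 1, -86], "grip": 0.12}
  ],
  "squeeze": 8
}}

```text
t: 2.93
position: [0.6097, 0.0987, 0.0717]
tool_rot: [0.003, 0.455, 0.89, 0.001]
ft_force: [0.3, 0.3, -0.4]
width: 0.0682
```

```bash
python3 - <<'E'
from h import *
np.set_printoptions(precision=4,suppress=True)
o=r.get_obs(); print(o['position'],o['width'],o['ft_force'])
c=np.array([.537,.2005]); v=np.array([.608,.1])-c
for k in range(1,17):
    a=-np.radians(72*k/16); R=np.array([[np.cos(a),-np.sin(a)],[np.sin(a),np.cos(a)]])
    print(k,-72*k/16,np.round((R@v-v)*1000,1))
E
```

```text
[0.6097 0.0987 0.0717] 0.06821674341524755 [ 0.2694  0.3062 -0.3857]
1 -4.5 [-8.1 -5.3]
2 -9.0 [-16.6  -9.9]
3 -13.5 [-25.4 -13.8]
4 -18.0 [-34.5 -17. ]
5 -22.5 [-43.9 -19.5]
6 -27.0 [-53.4 -21.3]
7 -31.5 [-63.  -22.3]
8 -36.0 [-72.6 -22.5]
9 -40.5 [-82.3 -22. ]
10 -45.0 [-91.9 -20.8]
11 -49.5 [-101.3  -18.8]
12 -54.0 [-110.6  -16. ]
13 -58.5 [-119.6  -12.5]
14 -63.0 [-128.3   -8.4]
15 -67.5 [-136.7   -3.6]
16 -72.0 [-144.6    1.9]
```

>>> {"method": "jog_arm", "body": {
  "moves": [
    {"twist": [0, 0, 0], "linear": [-2, 1, -2], "grip": 0.1},
    {"twist": [0, 0, 0], "linear": [-2, 1, -2], "grip": 0.1},
    {"twist": [0, 0, 0], "linear": [-2, 1, -2], "grip": 0.1},
    {"twist": [0, 0, 0], "linear": [-2, 1, -2], "grip": 0.1},
    {"twist": [0, 0, 0], "linear": [-2, 1, -2], "grip": 0.1},
    {"twist": [0, 0, 0], "linear": [-2, 1, -2], "grip": 0.1},
    {"twist": [0, 0, 0], "linear": [-2, 1, -2], "grip": 0.1},
    {"twist": [0, 0, 0], "linear": [-2, 1, -2], "grip": 0.1}
  ],
  "squeeze": 8
}}

```text
t: 3.6
position: [0.6078, 0.0998, 0.0697]
tool_rot: [0.003, 0.455, 0.89, 0.001]
ft_force: [1.9, 0.1, 1.0]
width: 0.0159
```

```bash
python3 - <<'E'
from h import *
o=r.get_obs(); print(o['position'],o['width'],o['ft_force'])
E
```

```text
[0.6078465  0.09975079 0.06968076] 0.01585121183785423 [1.93736102 0.143578   0.95584825]
```

Pinched (15.9 mm). Turn −36° first.

>>> {"method": "jog_arm", "body": {
  "moves": [
    {"twist": [0, 0, -4.5], "linear": [-8.1, -5.3, 0], "grip": 0.1},
    {"twist": [0, 0, -9], "linear": [-16.6, -9.9, 0], "grip": 0.1},
    {"twist": [0, 0, -13.5], "linear": [-25.4, -13.8, 0], "grip": 0.1},
    {"twist": [0, 0, -18], "linear": [-34.5, -17, 0], "grip": 0.1},
    {"twist": [0, 0, -22.5], "linear": [-43.9, -19.5, 0], "grip": 0.1},
    {"twist": [0, 0, -27], "linear": [-53.4, -21.3, 0], "grip": 0.1},
    {"twist": [0, 0, -31.5], "linear": [-63, -22.3, 0], "grip": 0.1},
    {"twist": [0, 0, -36], "linear": [-72.6, -22.5, 0], "grip": 0.1}
  ]
}}

```text
t: 4.27
position: [0.5347, 0.0781, 0.0697]
tool_rot: [0.003, 0.71, 0.704, 0.001]
ft_force: [0.1, 4.5, -0.1]
width: 0.0157
```

```bash
python3 - <<'E'
from h import *
np.set_printoptions(precision=4,suppress=True)
o=r.get_obs(); P=o['position'];print(P,o['width'],o['ft_force'])
p=snap('side','s2')
for k,z in(('post_a',.076),('hub',.036),('mat',.036)):
  for d in r.pinpoint(p,k)[:4]: print(k,round(d['conf'],2),np.round(d['position']),atz(p,d['position'],z))
c=np.array([.537,.2005]); v=P[:2]-c
th=np.degrees(np.arctan2(v[1],v[0]));R_=np.linalg.norm(v);print(th,R_)
tgt=-127.5
for k in range(1,8):
    a=np.radians(th+(tgt-th)*k/7); w=.1235*np.array([np.cos(a),np.sin(a)])
    print(k,np.round((tgt-th)*k/7,1),np.round((w-v)*1000,1))
E
```

```text
[0.5347 0.0781 0.0697] 0.015669997620555536 [ 0.1026  4.5405 -0.1482]
post_a 0.96 [290. 306.] [0.4353 0.2757 0.076 ]
post_a 0.93 [257. 240.] [0.5284 0.0811 0.076 ]
post_a 0.9 [198. 295.] [0.6467 0.2671 0.076 ]
post_a 0.7 [196. 181.] [ 0.7354 -0.1458  0.076 ]
hub 0.93 [248. 288.] [0.5384 0.2055 0.036 ]
mat 0.9 [276. 278.] [0.474  0.1686 0.036 ]
-91.06086067839298 0.12237858711008877
1 -5.2 [-11.2  -0.4]
2 -10.4 [-22.3   1.3]
3 -15.6 [-33.2   4.1]
4 -20.8 [-43.8   7.8]
5 -26.0 [-54.   12.4]
6 -31.2 [-63.7  18. ]
7 -36.4 [-72.9  24.4]
```

View pics/s2.png

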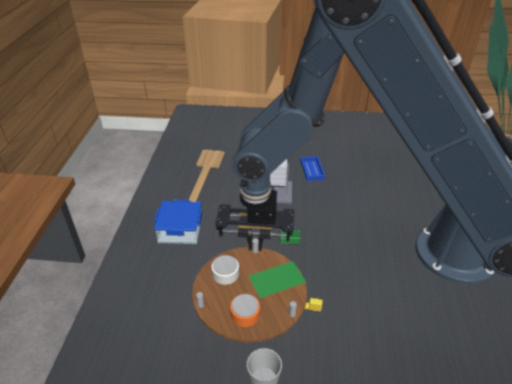

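>>> {"method": "jog_arm", "body": {
  "moves": [
    {"twist": [0, 0, -5.2], "linear": [-11.2, -0.4, 0], "grip": 0.1},
    {"twist": [0, 0, -10.4], "linear": [-22.3, 1.3, 0], "grip": 0.1},
    {"twist": [0, 0, -15.6], "linear": [-33.2, 4.1, 0], "grip": 0.1},
    {"twist": [0, 0, -20.8], "linear": [-43.8, 7.8, 0], "grip": 0.1},
    {"twist": [0, 0, -26], "linear": [-54, 12.4, 0], "grip": 0.1},
    {"twist": [0, 0, -31.2], "linear": [-63.7, 18, 0], "grip": 0.1},
    {"twist": [0, 0, -36.4], "linear": [-72.9, 24.4, 0], "grip": 0.1},
    {"twist": [0, 0, -36.4], "linear": [-72.9, 24.4, 0], "grip": 0.1}
  ]
}}

```text
t: 5.13
position: [0.4622, 0.1033, 0.0697]
tool_rot: [0.003, 0.893, 0.45, 0.0]
ft_force: [0.4, 0.7, -0.6]
width: 0.0158
```

```bash
cat >> h.py <<'E'
def yel(p):
    h=cv2.cvtColor(p['img'],cv2.COLOR_RGB2HSV)
    return cv2.inRange(h,(20,150,100),(33,255,255))
def green(p):
    h=cv2.cvtColor(p['img'],cv2.COLOR_RGB2HSV)
    return cv2.inRange(h,(50,120,60),(75,255,255))
def blobs(p,m,z,amin):
    n,l,s,c=cv2.connectedComponentsWithStats(m)
    for i in range(1,n):
        if s[i,4]>amin: print(s[i],np.round(c[i],1),atz(p,c[i],z)[:2])
E
python3 - <<'E'
from h import *
np.set_printoptions(precision=4,suppress=True)
o=r.get_obs(); P=o['position'];print(P,o['width'],o['ft_force'])
for n in('side','scene','wrist'):
  p=snap(n,n+'3')
  for k,z in(('post_a',.076),('hub',.036),('mat',.036)):
    for d in r.pinpoint(p,k)[:4]: print(n,k,round(d['conf'],2),np.round(d['position']),atz(p,d['position'],z)[:2])
  blobs(p,yel(p),.02,30)
  blobs(p,green(p),.036,100)
E
```

```text
[0.4622 0.1033 0.0697] 0.015848888363902944 [ 0.3661  0.692  -0.6301]
side post_a 0.83 [199. 270.] [0.6582 0.1935]
side post_a 0.64 [266. 322.] [0.4853 0.3238]
side post_a 0.63 [283. 249.] [0.4615 0.1052]
side hub 0.88 [252. 289.] [0.5304 0.2074]
side mat 0.96 [277. 293.] [0.4674 0.2114]
side mat 0.6 [268. 318.] [0.4853 0.2853]
[305 298  17  13 161] [313.9 304.4] [0.3792 0.2247]
[ 252  279   55   32 1161] [279.4 294.1] [0.4623 0.2154]
scene post_a 0.74 [325. 204.] [0.4703 0.1102]
scene post_a 0.63 [396. 235.] [0.4797 0.3168]
scene post_a 0.63 [310. 250.] [0.6638 0.1844]
scene hub 0.66 [343. 241.] [0.5338 0.2064]
scene hub 0.28 [359. 227.] [0.4567 0.2099]
scene mat 0.62 [360. 227.] [0.4538 0.2128]
[372 215   9   8  44] [376.5 218.4] [0.3656 0.2206]
[344 247  28  13  50] [358.3 256. ] [0.5455 0.257 ]
[287 197  18  17 185] [294.9 205.8] [0.4791 0.0174]
[335 215  48  26 708] [358.8 228.6] [0.4619 0.213 ]
wrist post_a 0.67 [257. 250.] [0.4645 0.102 ]
wrist hub 0.62 [256.  21.] [0.5383 0.2026]
wrist mat 0.77 [150.  90.] [0.464  0.2108]
[   37     0   231   188 15719] [166.5 100.9] [0.468  0.2003]
```

View pics/wrist3.png

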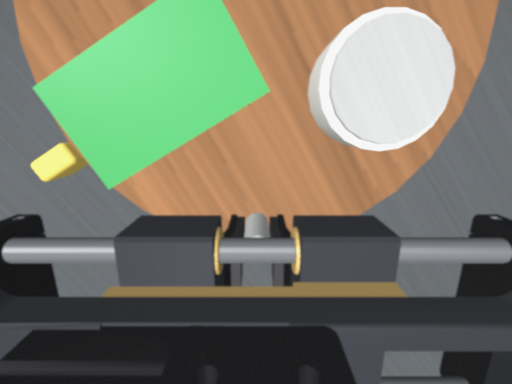

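View pics/side3.png

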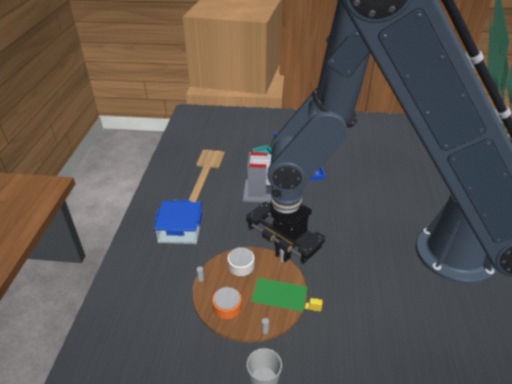

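```bash
python3 - <<'E'
from h import *
im=cv2.imread('pics/wrist3.png'); c=cv2.resize(im[70:210,10:170],None,fx=5,fy=5,interpolation=cv2.INTER_CUBIC)
for k in range(0,160,20):
    cv2.putText(c,str(10+k),(k*5,10),0,.4,(0,0,255),1)
    if k<140: cv2.putText(c,str(70+k),(0,k*5+10),0,.4,(0,0,255),1)
cv2.imwrite('pics/w3c.png',c[:600])
p=r.camera('wrist'); print(-np.array(p['R']).T@p['t'], np.array(p['R']))
E
```

```text
[0.50493797 0.15894528 0.20976008] [[ 0.80342102 -0.59536973  0.00703961]
 [-0.57675088 -0.77525027  0.25757609]
 [-0.14789555 -0.21100215 -0.96623237]]
```

View pics/w3c.png

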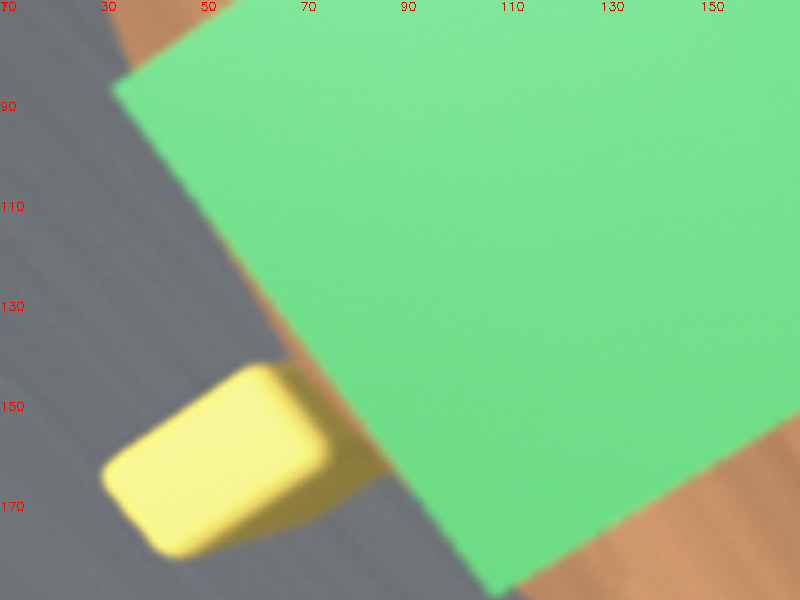

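```bash
python3 - <<'E'
from h import *
np.set_printoptions(precision=4,suppress=True)
p=r.camera('wrist')
m=[atz(p,c,.036)[:2] for c in((32.4,87.6),(109,189.4),(268,90))]
q=[atz(p,c,.03)[:2] for c in((62,143),(76,160),(46,181.4),(30.6,165))]
print(m,q)
ang=lambda v:np.degrees(np.arctan2(v[1],v[0]))
e=m[1]-m[0];print('edge',np.linalg.norm(e),'mat dir',ang(e)-90+180+0, 'long',ang(m[1]-m[2]),np.linalg.norm(m[1]-m[2]))
pc=np.mean(q,0);print('ptr',pc, 'ptr long dir',ang(q[3]-q[0]),ang(q[2]-q[1]),np.linalg.norm(q[3]-q[0]))
for c in((.537,.2005),(.5355,.203),(.5383,.2026)): print(c,'ptr ang',ang(pc-np.array(c)),np.linalg.norm(pc-np.array(c)), 'mat ang',ang((m[0]+m[1])/2-np.array(c)))
E
```

```text
[array([0.4072, 0.2549]), array([0.399, 0.181]), array([0.5219, 0.1683])] [array([0.393 , 0.2233]), array([0.3921, 0.2098]), array([0.3647, 0.2117]), array([0.365 , 0.2257])]
edge 0.07428174818903634 mat dir -6.349606053126081 long 174.08564979854654 0.12352734540144598
ptr [0.3787 0.2176] ptr long dir 175.03554143668026 176.01456343392397 0.028107638438354447
(0.537, 0.2005) ptr ang 173.82870616476248 0.15923564669500323 mat ang 172.57018002842625
(0.5355, 0.203) ptr ang 174.6743016691133 0.1574927376572254 mat ang 173.5527691452938
(0.5383, 0.2026) ptr ang 174.6248443738261 0.16031783712638537 mat ang 173.51779484630504
```

>>> {"method": "jog_arm", "body": {
  "moves": [
    {"twist": [0, 0, 0.6], "linear": [1, -0.8, 0], "grip": 0.1},
    {"twist": [0, 0, 1.2], "linear": [2.1, -1.5, 0], "grip": 0.1},
    {"twist": [0, 0, 1.2], "linear": [2.1, -1.5, 0], "grip": 0.1},
    {"twist": [0, 0, 1.2], "linear": [2.1, -1.5, 0], "grip": 0.5},
    {"twist": [0, 0, 1.2], "linear": [2.1, -1.5, 0], "grip": 0.5},
    {"twist": [0, 0, 1.2], "linear": [2.1, -1.5, 0], "grip": 0.5},
    {"twist": [0, 0, 1.2], "linear": [2.1, -1.5, 0], "grip": 0.5},
    {"twist": [0, 0, 1.2], "linear": [2.1, -1.5, 0], "grip": 0.5}
  ]
}}

```text
t: 6.5
position: [0.4649, 0.101, 0.0697]
tool_rot: [0.003, 0.888, 0.46, 0.0]
ft_force: [-0.1, 0.3, -0.5]
width: 0.0396
```

>>> {"method": "jog_arm", "body": {
  "moves": [
    {"twist": [0, 0, 0], "linear": [0, 0, 10], "grip": 1},
    {"twist": [0, 0, 0], "linear": [0, 0, 30], "grip": 1},
    {"twist": [0, 0, 0], "linear": [0, 0, 60], "grip": 1},
    {"twist": [0, 0, 0], "linear": [0, 0, 95], "grip": 1},
    {"twist": [0, 0, 0], "linear": [0, 0, 130], "grip": 1},
    {"twist": [0, 0, 0], "linear": [0, 0, 140], "grip": 1},
    {"twist": [0, 0, 0], "linear": [0, 0, 140], "grip": 1},
    {"twist": [0, 0, 0], "linear": [0, 0, 140], "grip": 1}
  ]
}}

```text
t: 7.17
position: [0.4647, 0.1009, 0.21]
tool_rot: [0.003, 0.888, 0.46, 0.001]
ft_force: [-0.8, 0.2, -0.4]
width: 0.0846
```

```bash
python3 - <<'E'
from h import *
np.set_printoptions(precision=4,suppress=True)
o=r.get_obs(); print(o['position'],o['tool_rot'],o['width'],o['ft_force'])
p=snap('wrist','w4')
g=green(p); b=cv2.findContours(g,0,1)[0]; b=max(b,key=cv2.contourArea); a=cv2.approxPolyDP(b,10,True)[:,0]
print(a,[atz(p,c,.036)[:2] for c in a])
for k,z in(('post_a',.076),('hub',.036)):
  for d in r.pinpoint(p,k)[:4]: print(k,round(d['conf'],2),np.round(d['position']),atz(p,d['position'],z)[:2])
blobs(p,yel(p),.03,30)
E
```

```text
[0.4647 0.1009 0.21  ] [0.0034 0.8881 0.4595 0.0006] 0.08457657437873939 [-0.8337  0.1912 -0.4483]
[[307 236]
 [297 224]
 [281 236]] [array([0.4761, 0.0022]), array([0.4746, 0.0234]), array([0.4489, 0.0216])]
post_a 0.61 [257. 186.] [0.4681 0.1018]
hub 0.9 [254.  68.] [0.5362 0.2026]
```

View pics/w4.png

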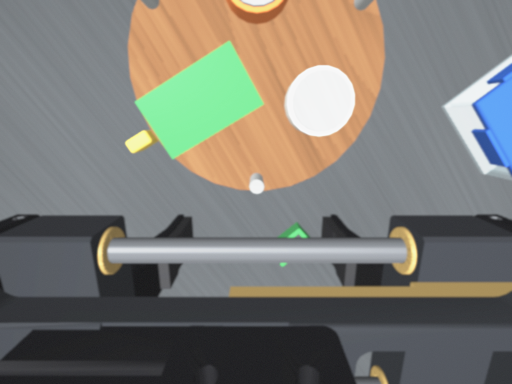

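```bash
cat >> h.py <<'E'
ang=lambda v:np.degrees(np.arctan2(v[1],v[0]))
def poly(p,lo,hi,z,e=8):
    h=cv2.cvtColor(cv2.resize(p['img'],None,fx=4,fy=4,interpolation=cv2.INTER_CUBIC),cv2.COLOR_RGB2HSV)
    m=cv2.morphologyEx(cv2.inRange(h,lo,hi),cv2.MORPH_OPEN,np.ones((9,9)))
    b=max(cv2.findContours(m,0,1)[0],key=cv2.contourArea)
    q=cv2.boxPoints(cv2.minAreaRect(b)); 
    a=cv2.approxPolyDP(b,e*2,True)[:,0]
    f=lambda c:(np.array(c)+.5)/4-.5
    return [f(c) for c in a],np.array([atz(p,f(c),z)[:2] for c in a])
E
python3 - <<'E'
from h import *
np.set_printoptions(precision=4,suppress=True)
p=r.camera('wrist')
for z,lo,hi in((.036,(55,60,80),(80,255,255)),(.03,(24,100,170),(34,255,255))):
    a,w=poly(p,lo,hi,z); print(np.round(a,1),w,w.mean(0))
    for i in range(len(w)): d=w[i]-w[i-1]; print(ang(d),np.linalg.norm(d))
E
```

```text
[[230.9  39.9]
 [135.1  99.4]
 [172.1 157.6]
 [263.4 102.9]] [[0.5297 0.239 ]
 [0.4074 0.2529]
 [0.399  0.1794]
 [0.5215 0.1675]] [0.4644 0.2097]
83.41912132440515 0.07201029210943594
173.5342533145284 0.12311405258315146
-96.52196162867301 0.07401393592165474
-5.532760365973809 0.12305828519222275
[[237.1  -0.4]
 [256.6   8.1]
 [278.9   0.6]
 [254.6   5.1]] [[0.558  0.2669]
 [0.57   0.2489]
 [0.5928 0.2411]
 [0.5699 0.2523]] [0.5727 0.2523]
129.38670316098583 0.01880393199845523
-56.1447773410417 0.02163432473085066
-18.86733376402432 0.024098003860072624
153.90885302394108 0.025524633985976982
```

```bash
python3 - <<'E'
from h import *
np.set_printoptions(precision=4,suppress=True)
p=r.camera('wrist')
im=p['img'][:,:,::-1][110:170,110:190]; c=cv2.resize(im,None,fx=10,fy=10,interpolation=cv2.INTER_CUBIC)
cv2.imwrite('pics/w4c.png',c)
E
```

```text
(no output)
```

View pics/w4c.png

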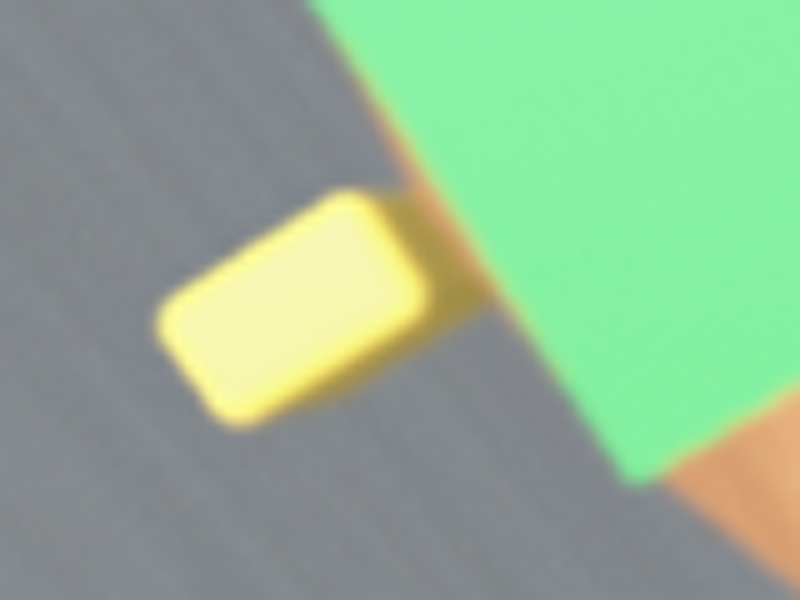

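```bash
python3 - <<'E'
from h import *
np.set_printoptions(precision=4,suppress=True)
p=r.camera('wrist')
f=lambda x,y:atz(p,(109.55+x/10,109.55+y/10),.03)[:2]
q=[f(345,183),f(432,295),f(238,433),f(152,322)]
pc=f(292,308); print(pc,ang(q[3]-q[0]),ang(q[2]-q[1]))
m=np.array([[0.5297,0.239],[0.4074,0.2529],[0.399,0.1794],[0.5215,0.1675]])
for d in (173.5,174,174.5):
    u=np.array([np.cos(np.radians(d)),np.sin(np.radians(d))]); c=m.mean(0)-.074*u; print(d,c,ang(pc-c),np.linalg.norm(pc-c))
E
```

```text
[0.3785 0.2181] 177.75214343531252 177.84912003008748
173.5 [0.5379 0.2013] 173.98788060899457 0.1603399478404664
174 [0.538 0.202] 174.2186324926765 0.16034392931034466
174.5 [0.5381 0.2026] 174.44938496796348 0.16034487615825938
```

>>> {"method": "jog_arm", "body": {
  "moves": [
    {"twist": [0, 0, -5], "linear": [-5, -30, 20], "grip": 1},
    {"twist": [0, 0, -10], "linear": [-10, -60, 40], "grip": 1},
    {"twist": [0, 0, -16], "linear": [-15, -95, 60], "grip": 1},
    {"twist": [0, 0, -22], "linear": [-20, -130, 75], "grip": 1},
    {"twist": [0, 0, -28], "linear": [-25, -165, 90], "grip": 1},
    {"twist": [0, 0, -35], "linear": [-30, -200, 90], "grip": 1},
    {"twist": [0, 0, -42], "linear": [-35, -235, 90], "grip": 1},
    {"twist": [0, 0, -48], "linear": [-40, -270, 90], "grip": 1}
  ]
}}

```text
t: 8.13
position: [0.4235, -0.1706, 0.2981]
tool_rot: [0.002, 0.998, 0.056, -0.002]
ft_force: [1.6, 0.6, 1.1]
width: 0.0871
```

>>> {"method": "jog_arm", "body": {
  "moves": [
    {"twist": [0, 0, -5], "linear": [-5, -25, 0], "grip": 1},
    {"twist": [0, 0, -7], "linear": [-5, -30, 0], "grip": 1},
    {"twist": [0, 0, -7], "linear": [-5, -30, 0], "grip": 1},
    {"twist": [0, 0, -7], "linear": [-5, -30, 0], "grip": 1},
    {"twist": [0, 0, -7], "linear": [-5, -30, 0], "grip": 1},
    {"twist": [0, 0, -7], "linear": [-5, -30, 0], "grip": 1},
    {"twist": [0, 0, -7], "linear": [-5, -30, 0], "grip": 1},
    {"twist": [0, 0, -7], "linear": [-5, -30, 0], "grip": 1}
  ]
}}

```text
t: 8.8
position: [0.4186, -0.1998, 0.2981]
tool_rot: [0.001, 1.0, -0.005, -0.002]
ft_force: [-0.1, 0.5, 0.5]
width: 0.0869
```

```bash
python3 - <<'E'
from h import *
np.set_printoptions(precision=4,suppress=True)
o=r.get_obs(); print(o['position'],o['tool_rot'],o['width'],o['q'])
p=snap('wrist','w5')
for k,z in(('lips',.123),('stop',.102),('tray_1',.105),('dispenser',0)):
  for d in r.pinpoint(p,k)[:4]: print(k,round(d['conf'],2),np.round(d['position']),atz(p,d['position'],z)[:2])
print(-np.array(p['R']).T@p['t'],p['R'])
E
```

```text
[ 0.4186 -0.1998  0.2981] [ 0.0014  1.     -0.0046 -0.0022] 0.08687757337624037 [-0.6838  0.2402  1.75   -0.0054  1.1531  0.8984]
stop 0.61 [268. 137.] [ 0.4678 -0.2145]
tray_1 0.95 [266.  87.] [ 0.5255 -0.2128]
tray_1 0.84 [455. 135.] [ 0.4686 -0.4448]
tray_1 0.67 [337. 186.] [ 0.4047 -0.3039]
tray_1 0.66 [376.  77.] [ 0.5352 -0.3404]
[ 0.4897 -0.2002  0.438 ] [[-0.0101 -0.9999  0.0035]
 [-0.9657  0.0107  0.2595]
 [-0.2595 -0.0008 -0.9657]]
```

View pics/w5.png

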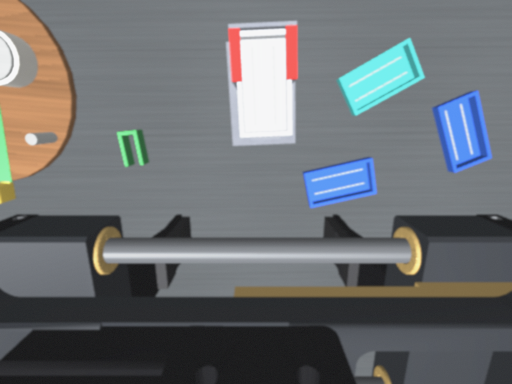

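```bash
python3 - <<'E'
from h import *
im=cv2.imread('pics/w5.png')[10:155,215:315]; c=cv2.resize(im,None,fx=4,fy=4,interpolation=cv2.INTER_CUBIC)
for k in range(0,100,20): cv2.putText(c,str(215+k),(k*4,8),0,.35,(0,0,255),1)
for k in range(0,145,20): cv2.putText(c,str(10+k),(0,k*4+4),0,.35,(0,0,255),1)
cv2.imwrite('pics/w5c.png',c)
E
```

```text
(no output)
```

View pics/w5c.png

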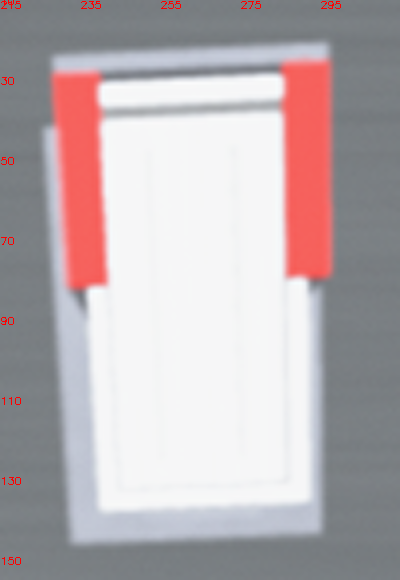

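```bash
python3 - <<'E'
from h import *
np.set_printoptions(precision=4,suppress=True)
p=r.camera('wrist')
L=[atz(p,c,.123)[:2] for c in((239.5,137.5),(292.8,135),(236.8,81.8),(292,79.5))]
print(L); print(ang(L[1]-L[0])+90,np.linalg.norm(L[1]-L[0]),ang(L[2]-L[0]),ang(L[3]-L[1]),np.linalg.norm(L[3]-L[2]))
mid=(L[0]+L[1])/2; print('frontmid',mid)
# lips outer: base
B=[atz(p,c,.125)[:2] for c in((215+52/4,10+73/4),(215+68/4,10+288/4),(215+330/4,10+60/4),(215+331/4,10+276/4))]
print(B,ang(B[0]-B[1]),ang(B[2]-B[3]))
for n in('side','scene'):
    q=snap(n,n+'6')
    for k,z in(('lips',.123),('stop',.102),('tray_1',.105),('dispenser',0)):
        for d in r.pinpoint(q,k)[:3]: print(n,k,round(d['conf'],2),np.round(d['position']),atz(q,d['position'],z)[:2])
E
```

```text
[array([ 0.4692, -0.1818]), array([ 0.4713, -0.2437]), array([ 0.5297, -0.1805]), array([ 0.5314, -0.2414])]
1.9709632579956065 0.06202250704854802 1.204764036532511 2.199004519193488 0.06097546791894287
frontmid [ 0.4702 -0.2127]
[array([ 0.5818, -0.173 ]), array([ 0.5293, -0.1753]), array([ 0.5841, -0.2457]), array([ 0.5315, -0.2475])] 2.525978801562335 1.9188922079203907
side lips 0.88 [261. 160.] [ 0.5452 -0.2051]
side stop 0.61 [283. 168.] [ 0.4772 -0.201 ]
side tray_1 0.85 [313. 169.] [ 0.3898 -0.1982]
side tray_1 0.78 [290. 137.] [ 0.4647 -0.3658]
side tray_1 0.71 [267. 167.] [ 0.5267 -0.1944]
side dispenser 0.58 [268. 189.] [ 0.5217 -0.2214]
scene stop 0.71 [323. 204.] [0.5077 0.1244]
scene tray_1 0.91 [175. 161.] [ 0.5973 -0.3586]
scene tray_1 0.66 [186. 178.] [ 0.6484 -0.2512]
scene tray_1 0.56 [226. 164.] [ 0.5091 -0.2232]
scene dispenser 0.69 [231. 199.] [ 0.528  -0.1911]
scene dispenser 0.19 [218. 259.] [ 0.7584 -0.0244]
```

>>> {"method": "jog_arm", "body": {
  "moves": [
    {"twist": [0, 0, 1], "linear": [20, -4, -10], "grip": 1},
    {"twist": [0, 0, 2], "linear": [45, -8, -30], "grip": 1},
    {"twist": [0, 0, 2.5], "linear": [70, -12, -55], "grip": 1},
    {"twist": [0, 0, 2.5], "linear": [78, -12, -80], "grip": 1},
    {"twist": [0, 0, 2.5], "linear": [78, -12, -100], "grip": 1},
    {"twist": [0, 0, 2.5], "linear": [78, -12, -110], "grip": 1},
    {"twist": [0, 0, 2.5], "linear": [78, -12, -110], "grip": 1},
    {"twist": [0, 0, 2.5], "linear": [78, -12, -110], "grip": 1}
  ]
}}

```text
t: 10.27
position: [0.4962, -0.2126, 0.1881]
tool_rot: [0.001, 1.0, 0.016, -0.003]
ft_force: [-0.6, 0.3, 0.8]
width: 0.0871
```

```bash
python3 - <<'E'
from h import *
np.set_printoptions(precision=4,suppress=True)
o=r.get_obs(); print(o['position'],o['tool_rot'],o['width'])
p=snap('wrist','w7'); p=snap('side','s7')
cv2.imwrite('pics/s7c.png',cv2.resize(p['img'][100:220,200:340,::-1],None,fx=5,fy=5,interpolation=cv2.INTER_CUBIC))
E
```

```text
[ 0.4962 -0.2126  0.1881] [ 0.0012  0.9999  0.0162 -0.0026] 0.08707730368617267
```

View pics/w7.png

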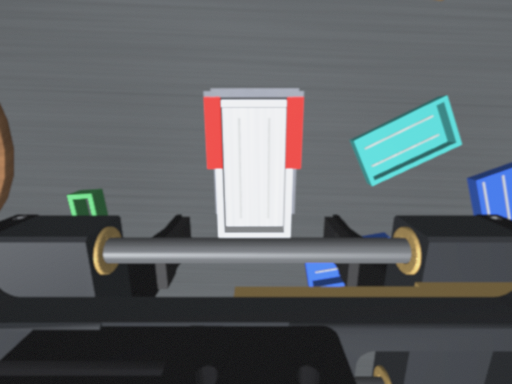

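View pics/s7c.png

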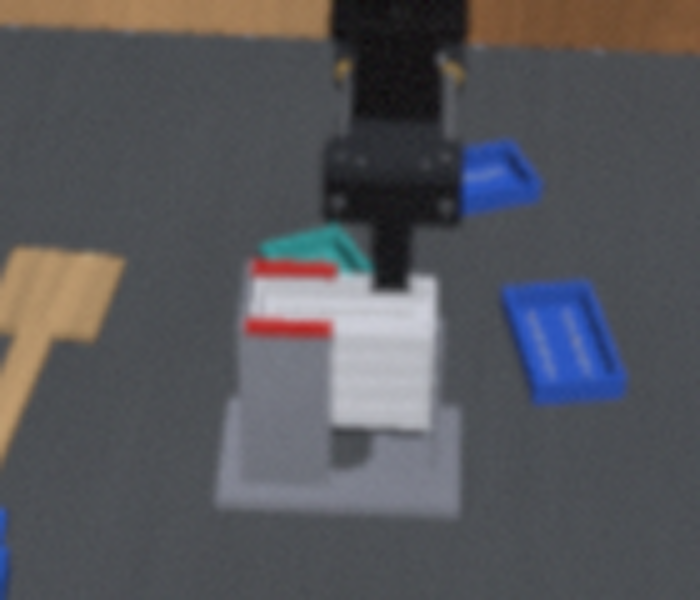

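>>> {"method": "jog_arm", "body": {
  "moves": [
    {"twist": [0, 0, 0], "linear": [0, 0, -15], "grip": 1},
    {"twist": [0, 0, 0], "linear": [0, 0, -35], "grip": 1},
    {"twist": [0, 0, 0], "linear": [0, 0, -50], "grip": 1},
    {"twist": [0, 0, 0], "linear": [0, 0, -56], "grip": 1},
    {"twist": [0, 0, 0], "linear": [0, 0, -56], "grip": 1},
    {"twist": [0, 0, 0], "linear": [0, 0, -56], "grip": 0.55},
    {"twist": [0, 0, 0], "linear": [0, 0, -56], "grip": 0.55},
    {"twist": [0, 0, 0], "linear": [0, 0, -56], "grip": 0.55}
  ],
  "squeeze": 35
}}

```text
t: 11.03
position: [0.4977, -0.2137, 0.1347]
tool_rot: [0.003, 1.0, 0.016, -0.0]
ft_force: [0.6, -0.1, 0.7]
width: 0.0744
```

>>> {"method": "jog_arm", "body": {
  "moves": [
    {"twist": [0, 0, 0], "linear": [0, 0, 0], "grip": 0.55},
    {"twist": [0, 0, 0], "linear": [0, 0, 0], "grip": 0.55},
    {"twist": [0, 0, 0], "linear": [0, 0, 0], "grip": 0.55},
    {"twist": [0, 0, 0], "linear": [0, 0, 0], "grip": 0.55},
    {"twist": [0, 0, 0], "linear": [0, 0, 0], "grip": 0.55},
    {"twist": [0, 0, 0], "linear": [0, 0, 0], "grip": 0.55},
    {"twist": [0, 0, 0], "linear": [0, 0, 0], "grip": 0.55},
    {"twist": [0, 0, 0], "linear": [0, 0, 0], "grip": 0.55}
  ],
  "squeeze": 35
}}

```text
t: 11.7
position: [0.4974, -0.2127, 0.1351]
tool_rot: [0.002, 1.0, 0.016, -0.0]
ft_force: [-0.7, 5.6, 6.0]
width: 0.0596
```

```bash
python3 - <<'E'
from h import *
p=snap('side','s8')
cv2.imwrite('pics/s8c.png',cv2.resize(p['img'][100:220,200:340,::-1],None,fx=5,fy=5,interpolation=cv2.INTER_CUBIC))
E
```

```text
(no output)
```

View pics/s8c.png

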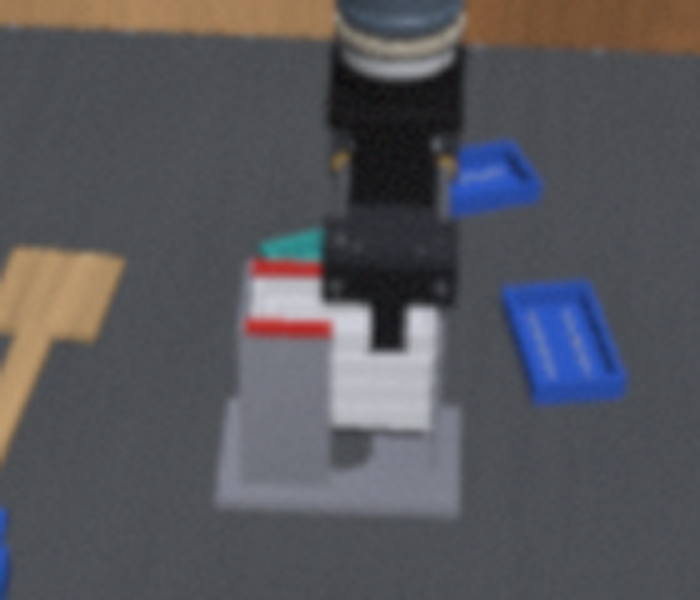

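>>> {"method": "jog_arm", "body": {
  "moves": [
    {"twist": [0, 0, 0], "linear": [-4, 0, 0], "grip": 0.5},
    {"twist": [0, 0, 0], "linear": [-10, -0.3, 0], "grip": 0.5},
    {"twist": [0, 0, 0], "linear": [-17, -0.6, 0], "grip": 0.5},
    {"twist": [0, 0, 0], "linear": [-24, -0.8, 0], "grip": 0.5},
    {"twist": [0, 0, 0], "linear": [-31, -1, 0], "grip": 0.5},
    {"twist": [0, 0, 0], "linear": [-37, -1.2, 0], "grip": 0.5},
    {"twist": [0, 0, 0], "linear": [-42, -1.4, 0], "grip": 0.5},
    {"twist": [0, 0, 0], "linear": [-44, -1.5, 0], "grip": 0.5}
  ],
  "squeeze": 40
}}

```text
t: 12.42
position: [0.4555, -0.2151, 0.1354]
tool_rot: [0.004, 1.0, 0.016, 0.002]
ft_force: [6.7, 3.4, 0.1]
width: 0.0596
```

```bash
python3 - <<'E'
from h import *
o=r.get_obs(); print(o['position'],o['ft_force'],o['ft_torque'],o['width'])
p=snap('side','s9')
cv2.imwrite('pics/s9c.png',cv2.resize(p['img'][100:220,200:340,::-1],None,fx=5,fy=5,interpolation=cv2.INTER_CUBIC))
E
```

```text
[ 0.45550637 -0.21510972  0.13543622] [6.67427041 3.35786228 0.0893795 ] [ 0.75201622 -0.92504293  0.30343124] 0.05957981172669971
```

View pics/s9c.png

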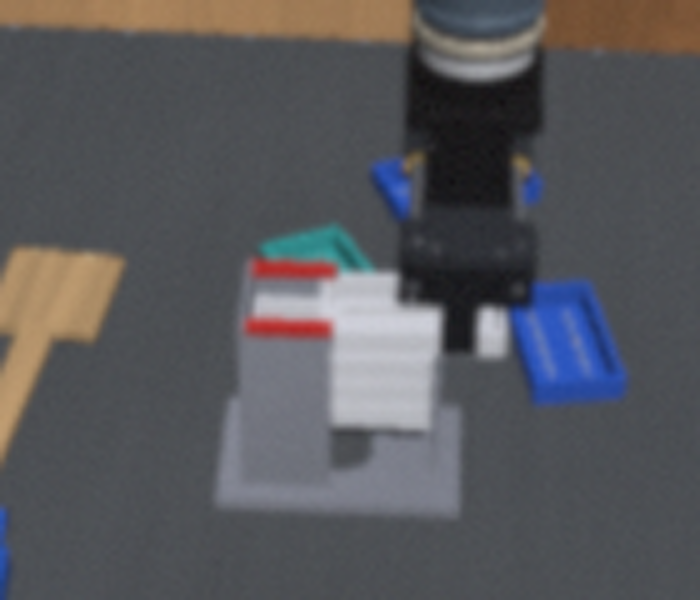

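>>> {"method": "jog_arm", "body": {
  "moves": [
    {"twist": [0, 0, 0], "linear": [-5, -0.1, 0], "grip": 0.5},
    {"twist": [0, 0, 0], "linear": [-12, -0.4, 0], "grip": 0.5},
    {"twist": [0, 0, 0], "linear": [-20, -0.7, 0], "grip": 0.5},
    {"twist": [0, 0, 0], "linear": [-28, -0.9, 0], "grip": 0.5},
    {"twist": [0, 0, 0], "linear": [-36, -1.2, 0], "grip": 0.5},
    {"twist": [0, 0, 0], "linear": [-44, -1.5, 0], "grip": 0.5},
    {"twist": [0, 0, 0], "linear": [-52, -1.8, 0], "grip": 0.5},
    {"twist": [0, 0, 0], "linear": [-60, -2, 0], "grip": 0.5}
  ],
  "squeeze": 40
}}

```text
t: 13.13
position: [0.3945, -0.2175, 0.1356]
tool_rot: [0.004, 1.0, 0.016, 0.002]
ft_force: [1.2, 0.7, 1.6]
width: 0.0593
```

```bash
python3 - <<'E'
from h import *
o=r.get_obs(); print(o['position'],o['ft_force'],o['ft_torque'],o['width'])
p=snap('side','s10')
cv2.imwrite('pics/s10c.png',cv2.resize(p['img'][100:220,200:340,::-1],None,fx=5,fy=5,interpolation=cv2.INTER_CUBIC))
E
```

```text
[ 0.39453216 -0.21746285  0.13559284] [1.23339598 0.68336245 1.63945893] [ 0.13122813 -0.42341213  0.02776988] 0.05931415357034909
```

View pics/s10c.png

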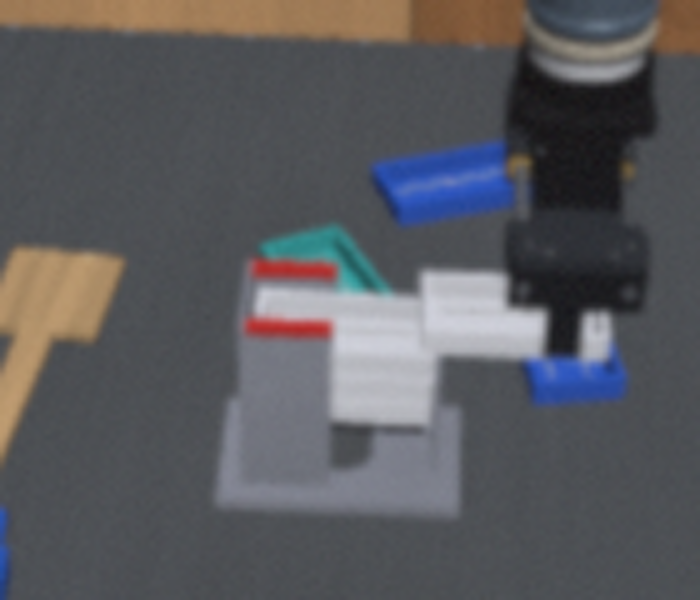

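>>> {"method": "jog_arm", "body": {
  "moves": [
    {"twist": [0, 0, 0], "linear": [-6, -0.2, 0], "grip": 0.5},
    {"twist": [0, 0, 0], "linear": [-12, -0.4, 0], "grip": 0.5},
    {"twist": [0, 0, 0], "linear": [-17, -0.6, 0], "grip": 0.5},
    {"twist": [0, 0, 0], "linear": [-20, -0.7, 0], "grip": 0.5},
    {"twist": [0, 0, 0], "linear": [-20, -0.7, 0], "grip": 0.5},
    {"twist": [0, 0, 0], "linear": [-20, -0.7, 3], "grip": 0.5},
    {"twist": [0, 0, 0], "linear": [-20, -0.7, 8], "grip": 0.5},
    {"twist": [0, 0, 0], "linear": [-20, -0.7, 15], "grip": 0.5}
  ],
  "squeeze": 40
}}

```text
t: 13.85
position: [0.373, -0.2174, 0.1506]
tool_rot: [0.003, 1.0, 0.016, 0.001]
ft_force: [0.3, 0.2, -1.6]
width: 0.0596
```

```bash
python3 - <<'E'
from h import *
o=r.get_obs(); print(o['position'],o['ft_force'],o['ft_torque'],o['width'])
p=snap('side','s11')
cv2.imwrite('pics/s11c.png',cv2.resize(p['img'][100:220,200:340,::-1],None,fx=5,fy=5,interpolation=cv2.INTER_CUBIC))
E
```

```text
[ 0.37297387 -0.21738506  0.15057942] [ 0.26467832  0.22658815 -1.58104584] [0.03188857 0.1716219  0.00408963] 0.05957682020304971
```

View pics/s11c.png

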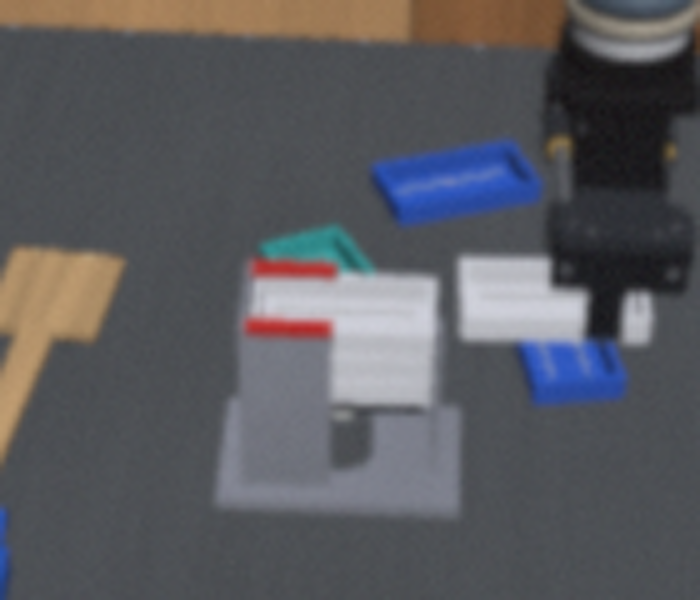

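>>> {"method": "jog_arm", "body": {
  "moves": [
    {"twist": [0, 0, 0], "linear": [2, 4, 10], "grip": 0.5},
    {"twist": [0, 0, 0], "linear": [6, 14, 20], "grip": 0.5},
    {"twist": [0, 0, -1], "linear": [12, 30, 32], "grip": 0.5},
    {"twist": [0, 0, -2], "linear": [16, 50, 42], "grip": 0.5},
    {"twist": [0, 0, -3], "linear": [20, 75, 48], "grip": 0.5},
    {"twist": [0, 0, -3], "linear": [24, 100, 50], "grip": 0.5},
    {"twist": [0, 0, -4], "linear": [28, 125, 50], "grip": 0.5},
    {"twist": [0, 0, -4], "linear": [31, 150, 50], "grip": 0.5}
  ]
}}

```text
t: 14.57
position: [0.4053, -0.0669, 0.2028]
tool_rot: [0.004, 1.0, -0.019, 0.003]
ft_force: [0.2, -0.4, -1.8]
width: 0.0592
```

>>> {"method": "jog_arm", "body": {
  "moves": [
    {"twist": [0, 0, 0], "linear": [3, 27, 0], "grip": 0.5},
    {"twist": [0, 0, 0], "linear": [7, 54, 0], "grip": 0.5},
    {"twist": [0, 0, -1], "linear": [11, 81, 0], "grip": 0.5},
    {"twist": [0, 0, -2], "linear": [15, 108, 0], "grip": 0.5},
    {"twist": [0, 0, -3], "linear": [18, 135, 0], "grip": 0.5},
    {"twist": [0, 0, -4], "linear": [21, 162, 0], "grip": 0.5},
    {"twist": [0, 0, -4], "linear": [24, 187, 0], "grip": 0.5},
    {"twist": [0, 0, -4], "linear": [26, 210, 0], "grip": 0.5}
  ]
}}

```text
t: 15.23
position: [0.4316, 0.1449, 0.2033]
tool_rot: [0.004, 0.999, -0.054, 0.003]
ft_force: [0.5, 0.2, -0.9]
width: 0.0598
```

```bash
python3 - <<'E'
from h import *
np.set_printoptions(precision=4,suppress=True)
o=r.get_obs(); print(o['position'],o['tool_rot'],o['width'],o['ft_force'])
p=snap('wrist','w12')
for k,z in(('tray_1',o['position'][2]-.0305),('hub',.036),('mat',.036),('post_a',.076)):
  for d in r.pinpoint(p,k)[:4]: print(k,round(d['conf'],2),np.round(d['position']),atz(p,d['position'],z)[:2])
p=snap('side','s12')
E
```

```text
[0.4316 0.1449 0.2033] [ 0.0043  0.9986 -0.0535  0.0034] 0.059788367253776266 [ 0.5115  0.2137 -0.9158]
tray_1 0.84 [259. 184.] [0.4615 0.14  ]
hub 0.89 [191.  93.] [0.5393 0.2034]
mat 0.71 [196. 161.] [0.4646 0.2101]
post_a 0.64 [ 80. 159.] [0.4845 0.3162]
post_a 0.63 [369. 156.] [0.4557 0.0267]
```

View pics/w12.png

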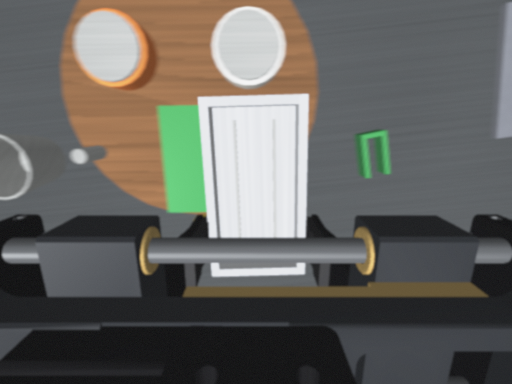

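View pics/s12.png

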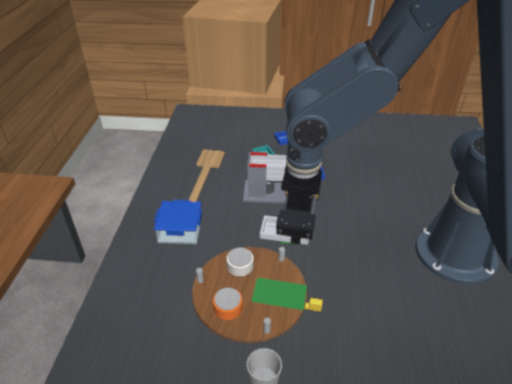

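```bash
python3 - <<'E'
from h import *
np.set_printoptions(precision=4,suppress=True)
p=r.camera('wrist'); o=r.get_obs(); P=o['position']; print(P)
z=P[2]-.0125
W=np.array([atz(p,c,z)[:2] for c in((199,98),(308,95),(306,274.5),(211,277))]); print(W,W.mean(0))
for i in range(4): d=W[i]-W[i-1]; print(ang(d),np.linalg.norm(d))
a,w=poly(p,(55,60,80),(80,255,255),.036); print(np.round(a,1),w)
b,wy=poly(p,(22,120,120),(32,255,255),.03); print(wy)
c=W.mean(0); print('tray c - TCP',c-P[:2])
E
```

```text
[0.4312 0.1423 0.2028]
[[0.5164 0.1645]
 [0.5115 0.1053]
 [0.4017 0.1133]
 [0.407  0.1747]] [0.4592 0.1395]
-5.3289364372548995 0.10986172158716975
-94.73275940872595 0.05940176244209172
175.80437907671177 0.11006723884248779
85.07497873505429 0.0615770745019257
[[196.9 104.9]
 [157.4 105.6]
 [168.1 212.6]
 [205.9 210.4]] [[0.5256 0.1966]
 [0.5295 0.2399]
 [0.406  0.2519]
 [0.4037 0.206 ]]Traceback (most recent call last):
  File "<stdin>", line 8, in <module>
  File "h.py", line 31, in poly
    b=max(cv2.findContours(m,0,1)[0],key=cv2.contourArea)
ValueError: max() iterable argument is empty
```

>>> {"method": "jog_arm", "body": {
  "moves": [
    {"twist": [0, 0, 0], "linear": [1, 15, 0], "grip": 0.5},
    {"twist": [0, 0, -0.5], "linear": [3, 35, 0], "grip": 0.5},
    {"twist": [0, 0, -1], "linear": [4, 55, 0], "grip": 0.5},
    {"twist": [0, 0, -1], "linear": [5, 67, -10], "grip": 0.5},
    {"twist": [0, 0, -1], "linear": [5, 70, -30], "grip": 0.5},
    {"twist": [0, 0, -1], "linear": [5, 70, -55], "grip": 0.5},
    {"twist": [0, 0, -1], "linear": [5, 70, -75], "grip": 0.5},
    {"twist": [0, 0, -1], "linear": [5, 70, -85], "grip": 0.5}
  ]
}}

```text
t: 16.25
position: [0.4352, 0.211, 0.1159]
tool_rot: [0.005, 0.998, -0.064, 0.001]
ft_force: [-0.4, -0.8, -0.3]
width: 0.0591
```

```bash
python3 - <<'E'
from h import *
np.set_printoptions(precision=4,suppress=True)
p=r.camera('wrist');o=r.get_obs(); print(o['position'],o['tool_rot'],o['ft_force'])
p=snap('wrist','w13')
for n in('scene','side'):
    p=r.camera(n); cv2.imwrite(f'pics/{n}13.png',cv2.resize(p['img'][180:360,180:420,::-1],None,fx=3,fy=3,interpolation=cv2.INTER_CUBIC))
E
```

```text
[0.4346 0.2107 0.115 ] [ 0.0055  0.9979 -0.0643 -0.0003] [ 0.3929 -0.8102 -1.315 ]
```

View pics/w13.png

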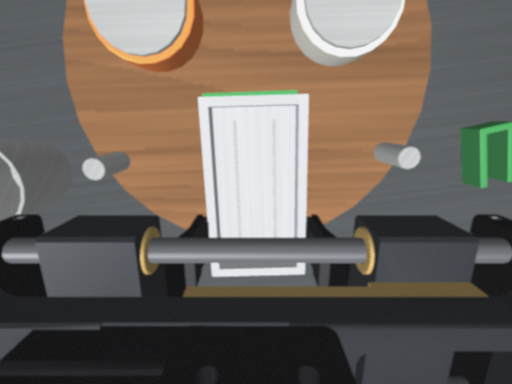

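View pics/side13.png

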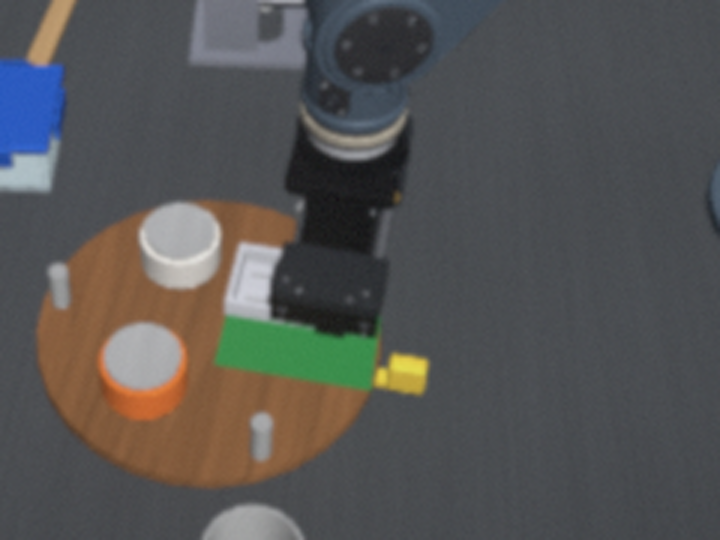

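```bash
python3 - <<'E'
from h import *
np.set_printoptions(precision=4,suppress=True)
p=r.camera('wrist')
o=r.get_obs(); P=o['position']; print(P)
for c in((.5296,.2395),(.5217,.1675)): print(proj(p,[*c,.036]))
# green strip pixels
h=cv2.cvtColor(p['img'],cv2.COLOR_RGB2HSV); m=cv2.inRange(h,(55,60,60),(80,255,255)); m[:, 400:]=0
ys,xs=np.nonzero(m); print(xs.min(),xs.max(),ys.min(),ys.max(), [ (x,ys[xs==x].min()) for x in range(xs.min(),xs.max(),12)])
z=P[2]-.0125
W=np.array([atz(p,c,z)[:2] for c in((199,97.5),(308,95),(306,274.5),(211,277))]); print(W.mean(0),ang(W[0]-W[3]),ang(W[1]-W[2]))
for k,zz in(('hub',.036),('mat',.036),('post_a',.076)):
  for d in r.pinpoint(p,k)[:4]: print(k,round(d['conf'],2),np.round(d['position']),atz(p,d['position'],zz)[:2])
E
```

```text
[0.437  0.2118 0.1185]
[205.4504  97.3147]
[296.9177  95.4801]Traceback (most recent call last):
  File "<stdin>", line 8, in <module>
    return umr_minimum(a, axis, None, out, keepdims, initial, where)
ValueError: zero-size array to reduction operation minimum which has no identity
```

```bash
python3 - <<'E'
from h import *
np.set_printoptions(precision=4,suppress=True)
p=r.camera('wrist')
o=r.get_obs(); P=o['position']; print(P)
im=p['img'][:,:,::-1][80:112,190:320]; cv2.imwrite('pics/w13c.png',cv2.resize(im,None,fx=6,fy=6,interpolation=cv2.INTER_CUBIC))
m=np.array([atz(p,c,.036)[:2] for c in((203,94),(297,91))]);z=.104
W=np.array([atz(p,c,z)[:2] for c in((199,97.5),(308,95),(306,274.5),(211,277))])
print(m,m.mean(0),W[:2].mean(0),W.mean(0),ang(W[0]-W[3]),ang(W[1]-W[2]))
E
```

```text
[0.4371 0.2119 0.1188]
[[0.5328 0.2414]
 [0.5256 0.1673]] [0.5292 0.2043] [0.52   0.2026] [0.4645 0.2083] -6.434587554174914 -5.318535377062404
```

View pics/w13c.png

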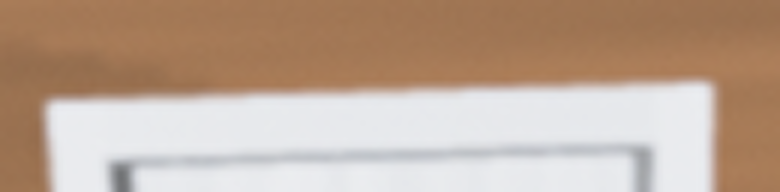

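>>> {"method": "jog_arm", "body": {
  "moves": [
    {"twist": [0, 0, 0], "linear": [0, 1, -8], "grip": 0.5},
    {"twist": [0, 0, 0], "linear": [0, 1, -18], "grip": 0.5},
    {"twist": [0, 0, 0], "linear": [0, 1, -28], "grip": 0.5},
    {"twist": [0, 0, 0], "linear": [0, 1, -36], "grip": 0.5},
    {"twist": [0, 0, 0], "linear": [0, 1, -42], "grip": 0.5},
    {"twist": [0, 0, 0], "linear": [0, 1, -46], "grip": 0.5},
    {"twist": [0, 0, 0], "linear": [0, 1, -48], "grip": 0.5},
    {"twist": [0, 0, 0], "linear": [0, 1, -48], "grip": 0.5}
  ]
}}

```text
t: 17.22
position: [0.4369, 0.2129, 0.0703]
tool_rot: [0.004, 0.998, -0.064, 0.003]
ft_force: [-0.0, -0.0, -1.5]
width: 0.0595
```

```bash
python3 - <<'E'
from h import *
np.set_printoptions(precision=4,suppress=True)
p=snap('wrist','w14')
o=r.get_obs(); P=o['position']; print(P,o['ft_force'],o['ft_torque'])
for n in('side',):
    p=r.camera(n); cv2.imwrite(f'pics/{n}14.png',cv2.resize(p['img'][230:350,180:340,::-1],None,fx=5,fy=5,interpolation=cv2.INTER_CUBIC))
E
```

```text
[0.4371 0.213  0.0706] [-0.0013 -0.0403 -1.6216] [0.1125 0.1633 0.0434]
```

View pics/w14.png

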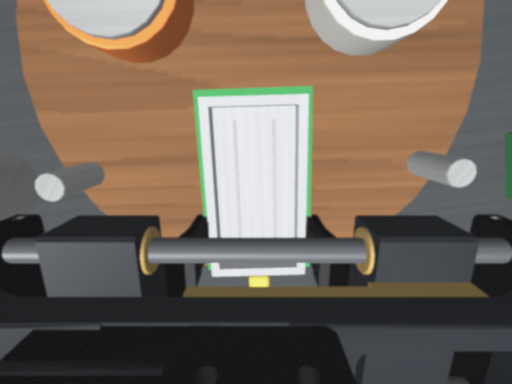

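View pics/side14.png

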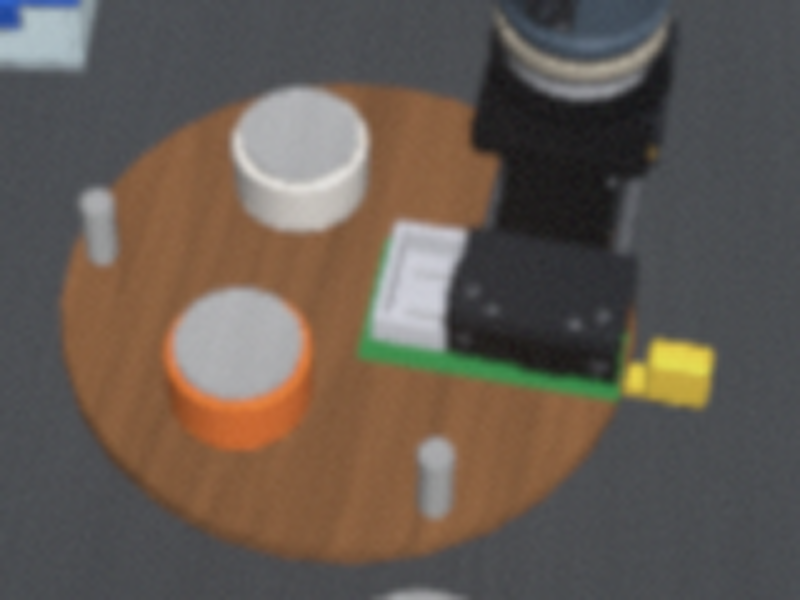

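>>> {"method": "jog_arm", "body": {
  "moves": [
    {"twist": [0, 0, 0], "linear": [0, 0, -0.6], "grip": 0.5},
    {"twist": [0, 0, 0], "linear": [0, 0, -1.2], "grip": 0.5},
    {"twist": [0, 0, 0], "linear": [0, 0, -1.8], "grip": 0.5},
    {"twist": [0, 0, 0], "linear": [0, 0, -2.4], "grip": 0.5},
    {"twist": [0, 0, 0], "linear": [0, 0, -3], "grip": 0.5},
    {"twist": [0, 0, 0], "linear": [0, 0, -3.5], "grip": 0.5},
    {"twist": [0, 0, 0], "linear": [0, 0, -3.8], "grip": 0.5},
    {"twist": [0, 0, 0], "linear": [0, 0, -3.8], "grip": 0.5}
  ]
}}

```text
t: 17.98
position: [0.4372, 0.213, 0.0669]
tool_rot: [0.004, 0.998, -0.064, 0.004]
ft_force: [-0.3, 0.8, -0.5]
width: 0.0593
```

```bash
python3 - <<'E'
from h import *
np.set_printoptions(precision=4,suppress=True)
F=[]
for i in range(4):
    r.camera('wrist'); o=r.get_obs(); F.append(o['ft_force']); 
print(o['position'],np.array(F),o['ft_torque'])
E
```

```text
[0.4373 0.213  0.067 ] [[ 0.1458 -0.2227 -1.4742]
 [-0.2686  0.0952 -0.4504]
 [ 0.5092  0.0152 -0.3545]
 [-0.2815 -0.5415 -0.6398]] [0.1098 0.1984 0.0366]
```

>>> {"method": "jog_arm", "body": {
  "moves": [
    {"twist": [0, 0, 0], "linear": [0, 0, -0.3], "grip": 0.5},
    {"twist": [0, 0, 0], "linear": [0, 0, -0.6], "grip": 0.5},
    {"twist": [0, 0, 0], "linear": [0, 0, -0.9], "grip": 0.5},
    {"twist": [0, 0, 0], "linear": [0, 0, -1], "grip": 0.5},
    {"twist": [0, 0, 0], "linear": [0, 0, -1], "grip": 0.5},
    {"twist": [0, 0, 0], "linear": [0, 0, -1], "grip": 0.5},
    {"twist": [0, 0, 0], "linear": [0, 0, -1], "grip": 0.5},
    {"twist": [0, 0, 0], "linear": [0, 0, -1], "grip": 0.5}
  ]
}}

```text
t: 18.85
position: [0.4374, 0.213, 0.0664]
tool_rot: [0.004, 0.998, -0.064, 0.004]
ft_force: [-0.8, -0.6, 5.2]
width: 0.0592
```

```bash
python3 - <<'E'
from h import *
np.set_printoptions(precision=4,suppress=True)
F=[]
for i in range(4):
    r.camera('wrist'); o=r.get_obs(); F.append(o['ft_force']); 
print(o['position'],np.array(F),o['ft_torque'])
E
```

```text
[0.4374 0.213  0.0664] [[-0.024  -0.706   5.4932]
 [-1.2418 -0.6454  5.1307]
 [-0.9953 -1.1533  6.95  ]
 [-1.1964 -1.2102  5.6773]] [ 0.122   0.2871 -0.0522]
```

>>> {"method": "jog_arm", "body": {
  "moves": [
    {"twist": [0, 0, 0], "linear": [0, 0, 0], "grip": 0.5},
    {"twist": [0, 0, 0], "linear": [0, 0, 0], "grip": 0.7},
    {"twist": [0, 0, 0], "linear": [0, 0, 0], "grip": 0.75},
    {"twist": [0, 0, 0], "linear": [0, 0, 0], "grip": 0.8},
    {"twist": [0, 0, 0], "linear": [0, 0, 0], "grip": 0.9},
    {"twist": [0, 0, 0], "linear": [0, 0, 0], "grip": 0.95},
    {"twist": [0, 0, 0], "linear": [0, 0, 0], "grip": 0.95},
    {"twist": [0, 0, 0], "linear": [0, 0, 0], "grip": 0.95}
  ],
  "squeeze": 5
}}

```text
t: 19.72
position: [0.4374, 0.213, 0.0663]
tool_rot: [0.004, 0.998, -0.064, 0.004]
ft_force: [0.1, 0.2, 0.1]
width: 0.0813
```

```bash
python3 - <<'E'
from h import *
np.set_printoptions(precision=4,suppress=True)
p=snap('wrist','w15');o=r.get_obs(); print(o['position'],o['width'],o['ft_force'])
E
```

```text
[0.4374 0.213  0.0664] 0.08184602661960638 [ 0.1371 -0.4667 -0.0964]
```

View pics/w15.png

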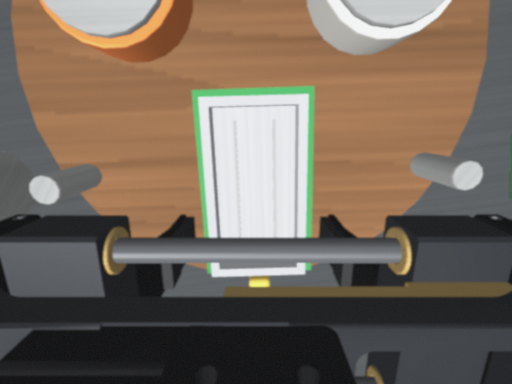

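Released; tray centred on the mat with an even green border. Rise straight up.

>>> {"method": "jog_arm", "body": {
  "moves": [
    {"twist": [0, 0, 0], "linear": [0, 0, 5], "grip": 0.97},
    {"twist": [0, 0, 0], "linear": [0, 0, 15], "grip": 0.97},
    {"twist": [0, 0, 0], "linear": [0, 0, 35], "grip": 0.97},
    {"twist": [0, 0, 0], "linear": [0, 0, 65], "grip": 0.97},
    {"twist": [0, 0, 0], "linear": [0, 0, 100], "grip": 0.97},
    {"twist": [0, 0, 0], "linear": [0, 0, 130], "grip": 0.97},
    {"twist": [0, 0, 0], "linear": [0, 0, 140], "grip": 0.97},
    {"twist": [0, 0, 0], "linear": [0, 0, 140], "grip": 0.97}
  ]
}}

```text
t: 20.43
position: [0.4394, 0.2136, 0.2104]
tool_rot: [0.003, 0.998, -0.064, 0.008]
ft_force: [-0.2, -0.4, -0.1]
width: 0.0842
```

```bash
python3 - <<'E'
from h import *
np.set_printoptions(precision=4,suppress=True)
p=snap('wrist','w16');o=r.get_obs(); print(o['position'],o['width'],o['ft_force'])
a,w=poly(p,(55,60,80),(80,255,255),.036); print(np.round(a,1),w)
for k,z in(('hub',.036),('tray_1',.036),('post_a',.076)):
  for d in r.pinpoint(p,k)[:4]: print(k,round(d['conf'],2),np.round(d['position']),atz(p,d['position'],z)[:2])
q=snap('side','s16')
E
```

```text
[0.4381 0.2133 0.2084] 0.08463824760928368 [-0.7217 -0.6596 -0.7159]
[[441.9 127.4]
 [407.1 133.1]
 [411.4 172.4]
 [425.9 173.9]
 [424.1 136.9]
 [428.9 167.9]
 [444.6 170.6]] [[ 0.4768 -0.0086]
 [ 0.4754  0.0314]
 [ 0.428   0.026 ]
 [ 0.4239  0.0086]
 [ 0.4685  0.0116]
 [ 0.4308  0.0052]
 [ 0.425  -0.0138]]
hub 0.76 [252.  96.] [0.5389 0.205 ]
tray_1 0.63 [258. 164.] [0.4619 0.2083]
post_a 0.88 [360. 150.] [0.4688 0.1014]
post_a 0.81 [154. 160.] [0.4859 0.3139]
post_a 0.54 [100. 162.] [0.4908 0.3699]
```

View pics/w16.png

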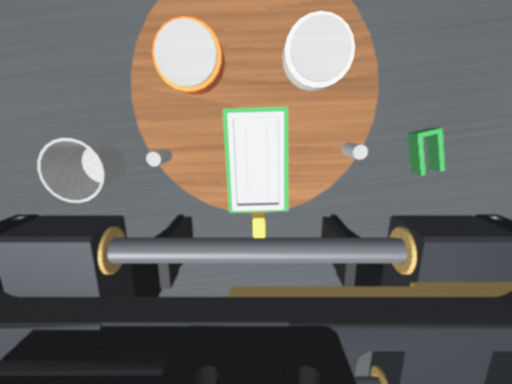

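View pics/s16.png

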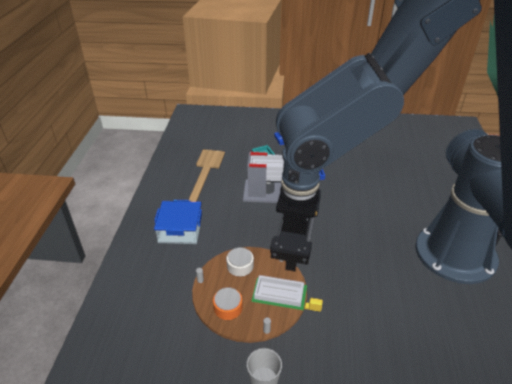

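```bash
python3 - <<'E'
from h import *
im=cv2.imread('pics/w16.png')[98:240,210:305]; c=cv2.resize(im,None,fx=4.2,fy=4.2,interpolation=cv2.INTER_CUBIC)
cv2.imwrite('pics/w16c.png',c)
E
```

```text
(no output)
```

View pics/w16c.png

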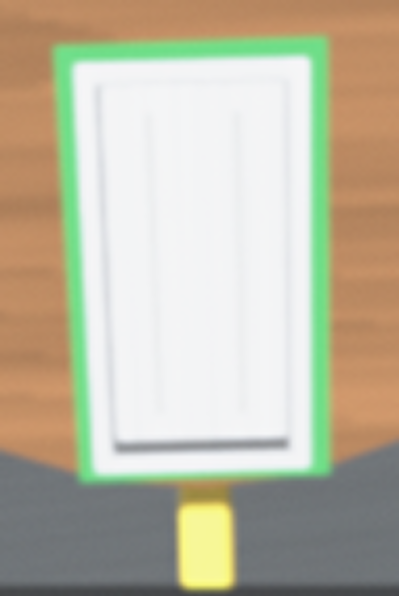

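```bash
python3 - <<'E'
from h import *
p=snap('scene','sc17'); cv2.imwrite('pics/sc17c.png',cv2.resize(p['img'][120:300,120:460,::-1],None,fx=2.3,fy=2.3,interpolation=cv2.INTER_CUBIC))
E
```

```text
(no output)
```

View pics/sc17c.png

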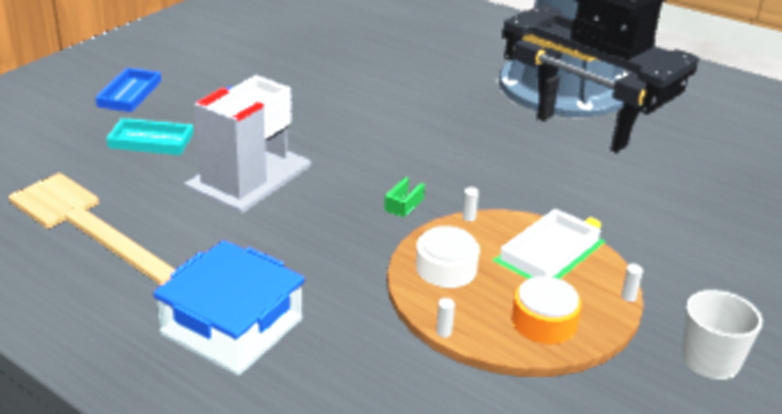

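The scene view shows the tray on the mat, the next tray up under the red lips, and the bystanders in place.

```bash
python3 -c "
from workcell import r
print(r.finish_job())"
```

```text
the job is handed in; nothing more can be done
None
```

I turned the turntable by pinching post_a until the green mat faced the yellow pointer. I then pulled only the top silver tray about 124 mm straight out of the dispenser's front, and the next tray popped up into its place. I lowered the tray onto the mat until it touched with about 5.5 N, released it and moved the gripper clear. The job was handed in at about 21 s.

What the last checks showed:
- **Mat and pointer:** the mat's centreline and the pointer agree to about 1 pixel, roughly 0.2°. Earlier angle estimates from calibrated points (mat corners, posts, pointer) scattered by about 1°, and I took that as measurement noise.
- **Tray on the mat:** it lies square, with a green border on all four sides and no tilt seen.
- **Dispenser:** tray_2 stands in the top place under the lips, judged by eye from the side and scene pictures, not measured.
- **Other things:** the other items look unmoved, compared by eye. One of the blue look-alike trays was out of view in the last scene picture.

No check failed. The highest force I read between moves was about 9 N at the wrist.

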